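Walk a box of glass negatives square to the copy-board fence

TASK

The heavy grey archive box is full of glass negatives and must not be lifted, tipped or pressed on its lid. Pushing gently at its corners with the fingertips, walk it round on the copy board until one of its long sides is square to the metal fence, without letting a corner run into the fence, and then slide it up until that whole long side lies flush against the fence. Leave the loupe, the brush and the yellow carton where they are, and finish with the hand clear of everything.

Things in the scene. Friction and masses are not known exactly. Their poses are not given: they have to be found in the camera images.
- negbox: Closed grey cardboard archive box with steel corner strips, full of glass plates, about 1.2 kg (it varies); 102 mm (x) by 152 mm (y, its long side) by 59 mm high, the lowest 12 mm set in by 2 mm all round. Origin at the centre of its underside; z up. It stands loose on the copy board and slides with plain dry friction; a push takes up to about 12 N. It is symmetrical: either long side (the faces across its own x axis) may end against the fence.
- lid: The flat top panel of that box's lid, 88 mm by 138 mm, 2 mm thick, centred, part of the box and standing 1 mm proud of its sides' top edges; origin 57 mm straight above the box's origin, same axes.
- fence: Straight aluminium bar, 440 mm long (y), 25 mm deep (x) and 20 mm high, fixed to the top of the copy board near its far edge. Origin at the middle of the length of its working face (the face towards the robot), at the bottom edge, on the board's top surface. Its y axis runs along the working face; its x axis points horizontally away from the robot, into the bar, so the box stands on its -x side.
- copyboard: Dark grey flat board, 440 mm (x) by 620 mm (y) by 12 mm thick, fixed flat on the table, same heading as the fence. Origin at the centre of its underside, so its top is at z = 0.012. The fence's origin lies 170 mm along its +x axis. The board and fence stand at a different place and heading each time.
- loupe: Black magnifying loupe standing on the board, 44 mm across and 44 mm high; origin at the centre of its underside. Loose, to be left alone.
- brush: Flat soft brush, 170 mm long, lying on the board; origin under its middle, x axis along it. Loose, to be left alone.
- carton: Small yellow carton, 115 mm (x) by 72 mm (y) by 22 mm high, lying on the board; origin at the centre of its underside. Loose, to be left alone.
There are look-alikes about, which are no part of the job. Of the things that look like the negbox, the middle-sized one is meant.

How it is judged (in metres and radians):
At the end, for the whole second after the job is handed in: A long side of the box lies along the fence's working face: parallel to it within 0.04 rad, box centre at most 55 mm from the face (51 mm is full contact), the whole side on the fence (centre within 145 mm of the fence's middle), flat on the board and at rest (angle between the y axis of negbox and the y axis of fence, either way round below 0.04 rad and x of negbox in the frame of fence between -0.055 and -0.045 m and y of negbox in the frame of fence between -0.145 and 0.145 m and z of negbox in the frame of fence below 0.004 m and angle between negbox's own z axis and vertical below 0.04 rad and linear speed of negbox below 0.01 m/s and angular speed of negbox below 0.05 rad/s); the robot touches nothing.
It fails at once if the box is lifted more than 8 mm off the board or tipped more than 0.12 rad (z of negbox in the frame of fence above 0.008 m or angle between negbox's own z axis and vertical above 0.12 rad).
It fails at once if the top of the lid is pressed with over 5 N (contact force between anything else and lid above 5 N).
It fails at once if a corner of the box runs into the fence (over 2 N of contact while it is more than 0.2 rad out of square) (contact force between negbox and fence above 2 N and angle between the y axis of negbox and the y axis of fence, either way round above 0.2 rad).
It fails at once if rough handling: the box moves faster than 0.3 m/s or is pressed on the fence with over 45 N (linear speed of negbox above 0.3 m/s or contact force between negbox and fence above 45 N).
It fails at once if the loupe, the brush or the carton is moved more than 15 mm (distance of any of loupe, brush, carton from where it was at the start of the episode above 0.015 m).
It also fails if it takes over 61 s, if anything falls off the work surface, if the arm or the gripper's body presses on something with over 40 N, if the wrist force passes 120 N, or if a joint passes its speed limit or range.

ROBOT

A 6-joint arm with a two-finger parallel gripper is mounted at the origin on the work surface. World frame = base frame: x ahead of the robot, y to its left, z up, the work surface at z = 0. Lengths are in mm, angles in rad, forces in N, time in s.
With the tool pointing down it reaches from about 350 to 875 mm from the base axis. Payload 4.2 kg.
Tool frame: the origin (TCP) lies between the finger pads; the fingertips stand 11 mm ahead of it and the grasp point (between the pads) lies 8 mm behind it; z points along the fingers, y is the direction in which the jaws open and shut (so a half turn about z gives the same grasp; the last joint's range is limited). The gripper opens to 85 mm and grips with 20 to 120 N. Pads are 22 mm wide; open, the fingers measure 114 mm over their backs; the gripper's body (76 mm by 85 mm) begins 54 mm behind the grasp point. The pads swing forward as they close: fully open they stand 13 mm farther back than shut.
Start: joints at [1.609, 0.385, 0.008, 0, -1.194, -0.259], TCP at [136.85, 609.813, 242.312] pointing down, gripper open.
Joint ranges: [-3.14, 3.14], [-1.21, 2.06], [-1.07, 1.41], [-3.16, 2.05], [-2.99, -0.16], [-3.1, 3.1]. Speed limits (rad/s): [2.79, 2.79, 3.14, 3.14, 3.14, 3.14].

INTERFACE

Orientations are given as a unit quaternion [x, y, z, w].
In Python, from bench import * gives the robot as it stands.
- The arm moves only by the tool servo_tool, never from a script. Its argument "rows" is a list of rows, each a list of 7 numbers: the opening, from 0 (shut) to 1 (fully open), then the shift along the tool's x, y, z in cm, then the turn, a rotation vector about the tool's x, y, z in degrees. A call has 1 to 12 rows; each row shifts and turns the commanded pose from where the row before left it, along the tool's axes as they then stand; what a row does not reach is not made up. A row lasts 1/10 s, in which the tool goes at most 50 mm and 8.59 degrees, less where a joint would pass 70% of its speed; a pose out of reach is approached as far as the arm can. A call is refused whole if a number of a shift passes 5 or a number of a turn 8.59, either way. A call with a gripper value outside its range is refused whole. The fingers move at their own pace and stop on an object; the grip force is fixed at half the most. Time passes only in rows, so rows that do not move let the fingers close. It gives the time, the measured TCP pose, the force and the opening at its end, in the units of the state.
- read_state(): the state, without advancing time (a new reading comes with each control period).
- get_image(name): name is "scene" or "top"; returns a dict with "image" (400x640x3 uint8, red, green, blue), "mtx" (3x3 intrinsics, pixels), "extrinsics" (4x4, takes a point from camera to world coordinates). Camera axes: x right, y up, looking along -z (the intrinsics and any distortion apply to the point x, -y, -z); pixel columns grow to the right and rows downward; lengths in mm; the calibration is good to about 2 mm. A picture is of the moment at which its call begins. There is no depth.
- job_done(): hands the job in, once; it reports no verdict.
The state is a dict: "clock": time; "joints": joint angles; "joint_vel": joint speeds; "joint_efforts": joint torques, N m; "position": TCP position; "ee_rot": TCP orientation; "contact_force": force on the tool from outside, world axes, zero at the start; "wrist_torque": the same for the moment, N m; "gripper_width": finger opening in mm.
Only numpy, scipy, OpenCV 4.12 (cv2) and the standard library are available. Lean on these libraries where they do the work, as an engineer would, in place of code of your own. Each camera call takes 0.05 s, during which the arm holds its last target. There are 200 camera calls.

## Working session

There is one attempt and no reset: what is moved stays moved. The work goes in short steps, Python scripts to look and compute and a tool call to move; the robot and the scene stay as the last step left them, time stands still between calls to the robot, and variables do not carry over. Pictures are saved under pics/ and viewed, about 8 in all and at most 12, crops included, and the job is handed in when it is done.

Besides the shell and the picture viewer there is one more tool, called after "Request:" as name(argument=value, ...) on one line, values as JSON. servo_tool: Moves the arm, as the interface text tells. Its arguments: {"type":"object","properties":{"rows":{"type":"array","items":{"type":"array","items":{"type":"number"}}}},"required":["rows"]}

```bash
mkdir -p pics
cat > h.py <<'E'
from bench import *
import numpy as np, cv2
def snap(n,f):
    d=get_image(n); cv2.imwrite(f'pics/{f}.png',d["image"][:,:,::-1]); np.savez(f'pics/{f}.npz',**{k:d[k] for k in("image","mtx","extrinsics")}); return d
def ray(d,px,z):
    px=np.atleast_2d(px).astype(float); K=np.array(d["mtx"]);E=np.array(d["extrinsics"])
    v=np.c_[px,np.ones(len(px))]@np.linalg.inv(K).T; v=v*[1,-1,-1]; w=v@E[:3,:3].T; o=E[:3,3]
    return o+w*((z-o[2])/w[:,2])[:,None]
def proj(d,P):
    E=np.linalg.inv(np.array(d["extrinsics"])); P=np.atleast_2d(P); c=P@E[:3,:3].T+E[:3,3]; c=c*[1,-1,-1]; q=c@np.array(d["mtx"]).T; return q[:,:2]/q[:,2:]
E
python3 - <<'E'
from h import *
a=snap("top","t0");b=snap("scene","s0")
for d in(a,b): print(np.array(d["extrinsics"]).round(2).tolist(),np.array(d["mtx"]).round(1).tolist(),d.keys())
print(read_state())
E
```

```text
[[-0.02, 0.99, -0.12, 450.71], [-1.0, -0.02, 0.01, 151.55], [0.0, 0.12, 0.99, 1216.39], [0.0, 0.0, 0.0, 1.0]] [[463.3, 0.0, 318.2], [0.0, 463.3, 200.4], [0.0, 0.0, 1.0]] dict_keys(['image', 'mtx', 'extrinsics'])
[[-0.32, -0.55, 0.77, 1405.48], [0.95, -0.17, 0.27, 426.38], [-0.01, 0.82, 0.58, 681.71], [0.0, 0.0, 0.0, 1.0]] [[362.1, 0.0, 321.2], [0.0, 362.1, 192.6], [0.0, 0.0, 1.0]] dict_keys(['image', 'mtx', 'extrinsics'])
{'clock': 0.1, 'joints': array([ 1.60858499e+00,  3.85503792e-01,  6.77923100e-03, -3.63650407e-04,
       -1.19401145e+00, -2.58608443e-01]), 'joint_vel': array([ 0.00179193, -0.00190447,  0.00350065,  0.00223533,  0.00062107,
        0.00049388]), 'joint_efforts': array([-7.78575995e-04, -3.93323278e+01,  1.88927329e+01,  4.19786990e+00,
       -2.59058936e-03,  8.59814662e-06]), 'position': array([136.77957734, 609.35198218, 241.33352546]), 'ee_rot': array([ 9.93903144e-01, -1.10252307e-01, -2.39494671e-05,  9.84166090e-04]), 'contact_force': array([-0.3713619 , -0.30005161, -0.09641176]), 'wrist_torque': array([0.0137721 , 0.01970254, 0.03308123]), 'gripper_width': 85.39699449874674}
```

View pics/t0.png

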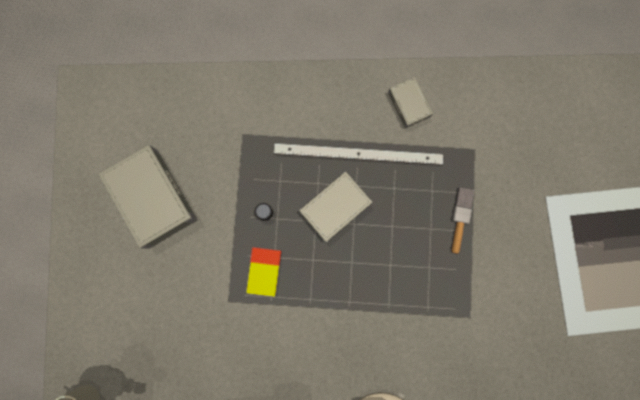

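View pics/s0.png

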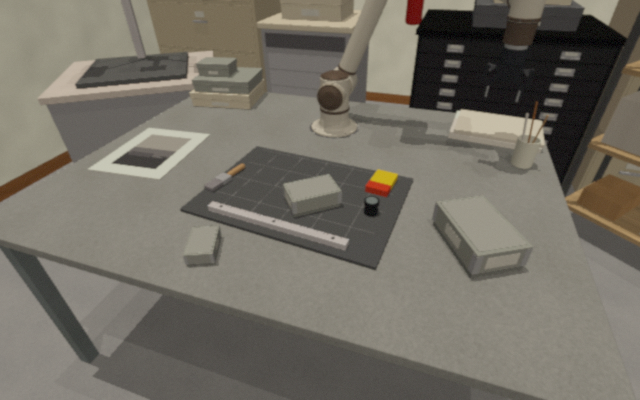

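Top view: box-like candidates are at (145,195) (large, off the board), (336,207) (on the board, about 57×39 px, or roughly 150×102 mm), and (410,102) (small). The one on the board is the middle-sized one and matches the stated size. I'll measure it and check it in a crop.

```bash
cat >> h.py <<'E'
def boxpose(d,zt=70.):
    im=d["image"].astype(int); hsv=cv2.cvtColor(d["image"],cv2.COLOR_RGB2HSV)
    m=((hsv[...,2]>115)&(hsv[...,1]<90)).astype(np.uint8)
    r=np.zeros_like(m); r[160:300,285:440]=1
    m=cv2.morphologyEx(m*r,cv2.MORPH_OPEN,np.ones((5,5)))
    c=max(cv2.findContours(m,cv2.RETR_EXTERNAL,cv2.CHAIN_APPROX_NONE)[0],key=cv2.contourArea)
    P=ray(d,c[:,0,:],zt)[:,:2]
    return c,cv2.minAreaRect(P.astype(np.float32))
E
python3 - <<'E'
from h import *
d=dict(np.load('pics/t0.npz')); im=d["image"]; g=im.astype(int).sum(2)/3
c,r=boxpose(d); print("box",r,cv2.boxPoints(r).round(1).tolist())
# fence
m=((g>170)).astype(np.uint8); m[:135]=0;m[170:]=0;m[:,:260]=0;m[:,455:]=0
cf=max(cv2.findContours(m,cv2.RETR_EXTERNAL,cv2.CHAIN_APPROX_NONE)[0],key=cv2.contourArea)
rf=cv2.minAreaRect(ray(d,cf[:,0,:],32)[:,:2].astype(np.float32)); print("fence",rf,cv2.boxPoints(rf).round(1).tolist())
# board
mb=(g<95).astype(np.uint8); mb[:120]=0;mb[330:]=0;mb[:,:215]=0;mb[:,490:]=0
mb=cv2.morphologyEx(mb,cv2.MORPH_CLOSE,np.ones((25,25)))
cb=max(cv2.findContours(mb,cv2.RETR_EXTERNAL,cv2.CHAIN_APPROX_NONE)[0],key=cv2.contourArea)
rb=cv2.minAreaRect(ray(d,cb[:,0,:],12)[:,:2].astype(np.float32)); print("board",rb,cv2.boxPoints(rb).round(1).tolist())
for n,p in dict(loupe=(263,212),brushtip=(462,190),brushend=(457,252),carton=(264,272)).items(): print(n,ray(d,p,30)[0].round(0))
v=im.copy()
for k in(c,cf,cb): cv2.drawContours(v,[k],-1,(255,0,0),1)
v=cv2.resize(v[125:325,220:485],None,fx=3,fy=3,interpolation=cv2.INTER_NEAREST); cv2.imwrite('pics/c1.png',v[:,:,::-1])
E
```

```text
box ((569.407470703125, 102.6947021484375), (105.22215270996094, 154.351318359375), 39.251731872558594) [[479.79998779296875, 129.1999969482422], [577.5, 9.600000381469727], [659.0, 76.19999694824219], [561.2999877929688, 195.6999969482422]]
fence ((709.591064453125, 39.641204833984375), (434.06781005859375, 22.78696060180664), 85.06587219238281) [[679.5999755859375, -175.60000610351562], [702.2999877929688, -177.60000610351562], [739.5999755859375, 254.89999389648438], [716.9000244140625, 256.8999938964844]]
board ((562.8186645507812, 52.24664306640625), (618.154052734375, 506.9455261230469), 85.03535461425781) [[283.5, -233.6999969482422], [788.5999755859375, -277.6000061035156], [842.0999755859375, 338.20001220703125], [337.0, 382.1000061035156]]
loupe [561. 288.  30.]
brushtip [ 608. -227.   30.]
brushend [ 449. -205.   30.]
carton [409. 287.  30.]
```

View pics/c1.png

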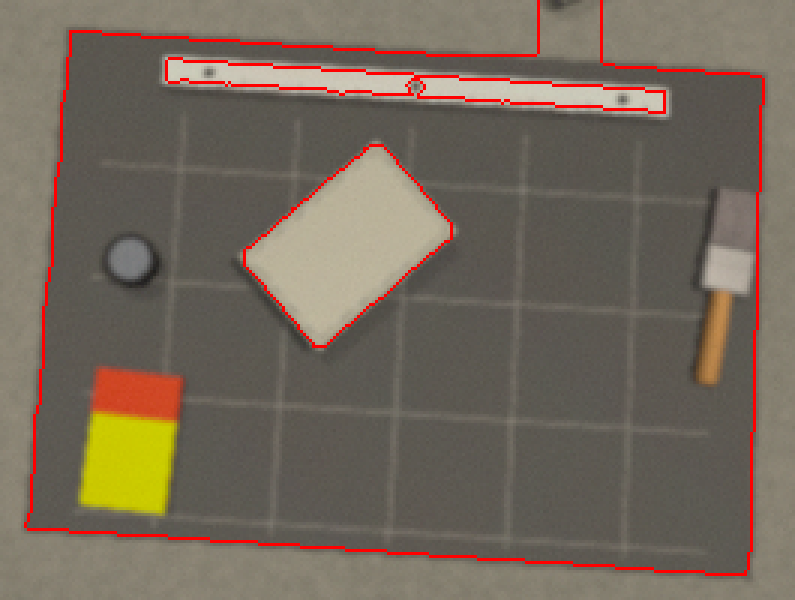

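The crop confirms the box: the middle-sized one, outline 154×105 mm, centre (569,103), long axis at 129°, with the fence face at 85°. It needs a clockwise turn of about 44° and is clear of the fence by about 40 mm. I'll move over, staying high.

Request:
servo_tool(rows=[[1,3.3,3.35,0,0,0,0],[1,3.3,3.35,0,0,0,0],[1,3.3,3.35,0,0,0,0],[1,3.3,3.35,0,0,0,0],[1,3.3,3.35,0,0,0,0],[1,3.3,3.35,0,0,0,0],[1,3.3,3.35,0,0,0,0],[1,3.3,3.35,0,0,0,0],[1,3.3,3.35,0,0,0,0],[1,3.3,3.35,0,0,0,0],[1,3.3,3.35,0,0,0,0],[1,3.3,3.35,0,0,0,0]])

```text
clock: 1.3
position: [435.6, 129.0, 242.3]
ee_rot: [0.994, -0.11, -0.0, -0.0]
contact_force: [-0.5, 0.1, -0.3]
gripper_width: 85.5
```

Request:
servo_tool(rows=[[1,3.3,3.35,0,0,0,0],[1,3.3,3.35,0,0,0,0],[1,0,0,0,0,0,-6.5],[1,0,0,0,0,0,-6.5],[1,0,0,0,0,0,-6.5],[1,0,0,0,0,0,-6.5],[1,0,0,0,0,0,-6.5],[1,0,0,0,0,0,-6.5],[1,0,0,0,0,0,-6.5],[1,0,0,0,0,0,-6.5],[1,0,0,0,0,0,0],[1,0,0,0,0,0,0]])

```text
clock: 2.5
position: [484.7, 51.0, 242.1]
ee_rot: [0.942, 0.336, -0.0, -0.0]
contact_force: [0.4, -0.1, 0.1]
gripper_width: 85.9
```

Request:
servo_tool(rows=[[1,0,0,2.5,0,0,0],[1,0,0,2.5,0,0,0],[1,0,0,2.5,0,0,0],[1,0,0,2.5,0,0,0],[1,0,0,2.5,0,0,0],[1,0,0,2.5,0,0,0],[1,0,0,2,0,0,0],[1,0,0,1.5,0,0,0],[1,0,0,1,0,0,0],[1,0,0,0.5,0,0,0],[1,0,0,0,0,0,0]])

```text
clock: 3.6
position: [484.9, 51.0, 42.0]
ee_rot: [0.942, 0.336, -0.0, 0.0]
contact_force: [0.8, 1.3, -0.2]
gripper_width: 85.7
```

Request:
servo_tool(rows=[[1,0.5,0,0,0,0,0],[1,0.5,0,0,0,0,0],[1,0.5,0,0,0,0,0],[1,0.5,0,0,0,0,0],[1,0.5,0,0,0,0,0],[1,0.3,0,0,0,0,0],[1,0.2,0,0,0,0,0],[1,0,0,0,0,0,0]])

```text
clock: 4.4
position: [508.3, 70.2, 42.2]
ee_rot: [0.942, 0.337, -0.0, 0.0]
contact_force: [0.3, 0.4, 0.1]
gripper_width: 85.1
```

Run:
```python
from h import *
d=snap("scene","s1"); v=cv2.resize(d["image"][120:260,160:440],None,fx=2.8,fy=2.8,interpolation=cv2.INTER_CUBIC); cv2.imwrite('pics/c2.png',v[:,:,::-1])
```

```text
(no output)
```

View pics/c2.png

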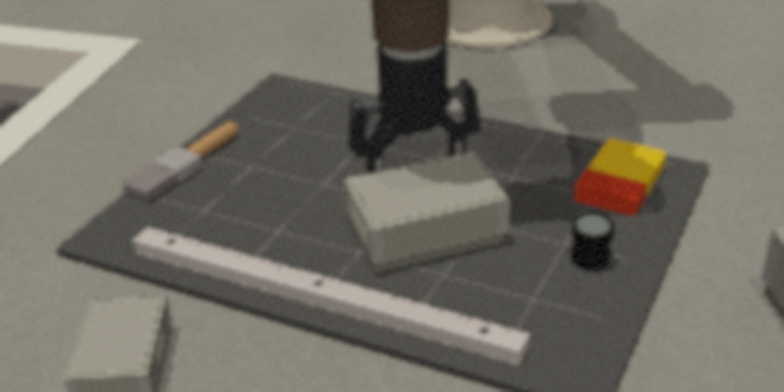

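The crop shows both fingertips behind the box's near long side at about (375,160) and (455,145), with nothing touching. Next is the first half of the turn, pivoting about the right-hand finger.

Request:
servo_tool(rows=[[1,0.3,0,0,0,0,0],[1,0.2,-0.04,0,0,0,2],[1,0.18,-0.04,0,0,0,2],[1,0.18,-0.04,0,0,0,2],[1,0.18,-0.04,0,0,0,2],[1,0.18,-0.04,0,0,0,2],[1,0.18,-0.04,0,0,0,2],[1,0.18,-0.04,0,0,0,2],[1,0.18,-0.04,0,0,0,2],[1,0.18,-0.04,0,0,0,2],[1,0.18,-0.04,0,0,0,2],[1,0,0,0,0,0,0]])

```text
clock: 5.65
position: [517.8, 82.6, 40.8]
ee_rot: [0.986, 0.168, -0.007, 0.001]
contact_force: [-10.7, 0.7, 5.2]
gripper_width: 85.4
```

```bash
cat > m.py <<'E'
from h import *
import sys
d=snap("top",sys.argv[1]); b=ray(d,[[0,0]],0)
v=d["image"].copy(); 
try:
    c,r=boxpose(d); print(r,cv2.boxPoints(r).round(1).tolist()); cv2.drawContours(v,[c],-1,(255,0,0),1)
except Exception as e: print(e)
s=read_state(); print(s["position"].round(1),s["ee_rot"].round(3),s["contact_force"].round(1))
v=cv2.resize(v[125:325,220:485],None,fx=3,fy=3,interpolation=cv2.INTER_CUBIC); cv2.imwrite(f'pics/{sys.argv[1]}c.png',v[:,:,::-1])
E
python3 m.py t1
```

```text
((554.7451171875, 113.62223052978516), (161.1490020751953, 200.64071655273438), 26.68425178527832) [[437.70001220703125, 167.10000610351562], [527.7999877929688, -12.199999809265137], [671.7999877929688, 60.20000076293945], [581.7000122070312, 239.39999389648438]]
[517.8  82.7  40.8] [ 0.986  0.168 -0.007  0.001] [-10.7   0.2   5.1]
```

View pics/t1c.png

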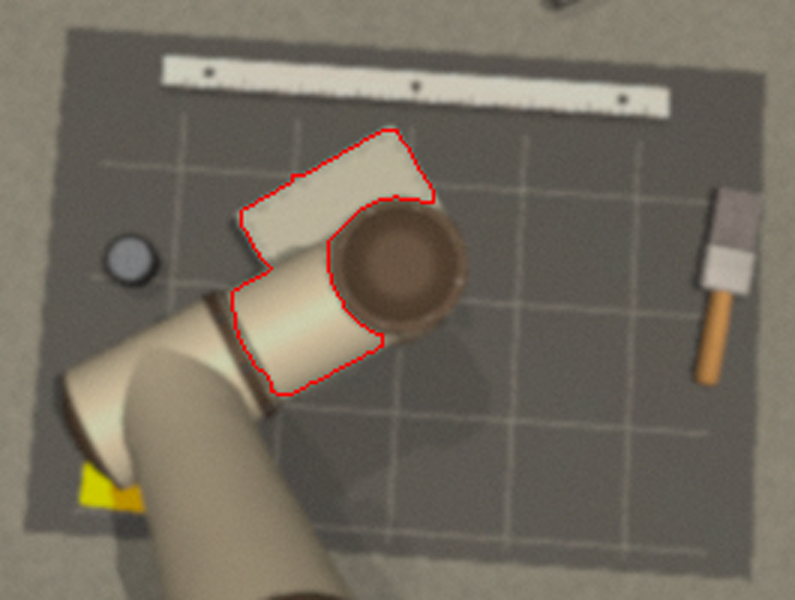

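The box is turning: the top edge now runs from D (240,213) to C (392,130) in the crop, about 12° turned, and is still well clear of the fence. Continuing.

Request:
servo_tool(rows=[[1,0.18,-0.04,0,0,0,2],[1,0.18,-0.04,0,0,0,2],[1,0.18,-0.04,0,0,0,2],[1,0.18,-0.04,0,0,0,2],[1,0.18,-0.04,0,0,0,2],[1,0.18,-0.04,0,0,0,2],[1,0.18,-0.04,0,0,0,2],[1,0.18,-0.04,0,0,0,2],[1,0.18,-0.04,0,0,0,2],[1,0.18,-0.04,0,0,0,2],[1,0,0,0,0,0,0]])

```text
clock: 6.8
position: [536.4, 91.0, 40.8]
ee_rot: [1.0, -0.006, -0.005, 0.001]
contact_force: [-8.2, 3.2, 1.4]
gripper_width: 85.2
```

```bash
cat > m2.py <<'E'
from h import *
import sys
d=snap("top",sys.argv[1]); im=d["image"]; hsv=cv2.cvtColor(im,cv2.COLOR_RGB2HSV)
m=((hsv[...,2]>115)&(hsv[...,1]<90)).astype(np.uint8)
n=np.zeros_like(m); r0=int(sys.argv[2]) if len(sys.argv)>2 else 163; n[r0:300,285:440]=1
m=cv2.morphologyEx(m*n,cv2.MORPH_OPEN,np.ones((5,5)))
c=max(cv2.findContours(m,cv2.RETR_EXTERNAL,cv2.CHAIN_APPROX_NONE)[0],key=cv2.contourArea)[:,0]
W=ray(d,c,70.)[:,:2]; f=np.deg2rad(-4.94); R=np.array([[np.cos(f),np.sin(f)],[-np.sin(f),np.cos(f)]])
F=(W-[697.1,40.7])@R.T   # fence frame
C=F[F[:,0].argmax()]; D=F[F[:,1].argmax()]
u=(D-C)/np.hypot(*(D-C)); nn=np.array([u[1],-u[0]]); s=(F-C)@u; k=(np.abs((F-C)@nn)<4)&(s>8)&(s<np.hypot(*(D-C))-8)
vx,vy,x0,y0=cv2.fitLine(F[k].astype(np.float32),cv2.DIST_HUBER,0,.01,.01).ravel()
if vy<0: vx,vy=-vx,-vy
print("C",C.round(1),"D",D.round(1),"len",np.hypot(*(D-C)).round(1),"angle deg",np.rad2deg(np.arctan2(-vx,vy)).round(2),"line x at mid",x0.round(1),"y",y0.round(1),k.sum())
s_=read_state(); p=R@(s_["position"][:2]-[697.1,40.7]); q=s_["ee_rot"]; print("tcp fence frame",p.round(1),"psi rel",np.rad2deg(2*np.arctan2(q[1],q[0])).round(2)+4.94,s_["contact_force"].round(1))
v=cv2.resize(im[125:325,220:485],None,fx=3,fy=3,interpolation=cv2.INTER_CUBIC); cv2.imwrite(f'pics/{sys.argv[1]}c.png',v[:,:,::-1])
E
python3 m2.py t2
```

```text
C [-20.5  -3.8] D [-155.1  158. ] len 210.4 angle deg 45.47 line x at mid -131.7 y 129.7 5
tcp fence frame [-164.4   36.2] psi rel 4.32 [-7.8  2.5  0.3]
```

View pics/t2c.png

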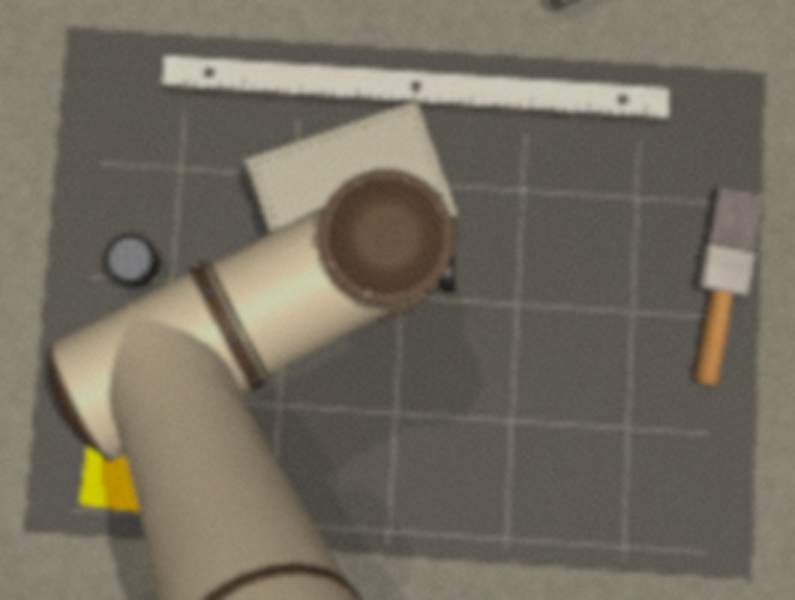

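The box is turning, but it has also moved forward: corner C is now near the fence at (418,102). I'll stop pushing forward, back off to the right and re-measure. The rest of the turn can come from pushing corner C away from the fence.

Request:
servo_tool(rows=[[1,-1,0,0,0,0,0],[1,-1.5,0,0,0,0,0],[1,-1.5,0,0,0,0,0],[1,0,0,-3,0,0,0],[1,0,0,-4,0,0,0],[1,0,0,-4,0,0,0],[0,0,4.5,-1,0,0,0],[0,0,4.5,0,0,0,0],[0,0,4.5,0,0,0,0],[0,0,4.5,0,0,0,0],[0,0,4.5,0,0,0,0],[0,0,4.5,0,0,0,0]])

```text
clock: 8.05
position: [497.6, -179.6, 162.8]
ee_rot: [1.0, -0.006, 0.001, 0.0]
contact_force: [1.8, 0.6, -0.2]
gripper_width: 0.1
```

```bash
cat > m3.py <<'E'
from h import *
import sys
d=snap("top",sys.argv[1]); im=d["image"]; hsv=cv2.cvtColor(im,cv2.COLOR_RGB2HSV)
m=((hsv[...,2]>115)&(hsv[...,1]<90)).astype(np.uint8)
f=np.deg2rad(-4.94); R=np.array([[np.cos(f),np.sin(f)],[-np.sin(f),np.cos(f)]]); o=np.array([697.1,40.7])
poly=np.array([[-3,-80],[-3,170],[-170,170],[-170,-80]])@R+o   # world, z=32 bar front edge
pp=proj(d,np.c_[poly,np.full(4,32.)]); n=np.zeros_like(m); cv2.fillPoly(n,[pp.round().astype(int)],1)
m=cv2.morphologyEx(m*n,cv2.MORPH_OPEN,np.ones((5,5)))
c=max(cv2.findContours(m,cv2.RETR_EXTERNAL,cv2.CHAIN_APPROX_NONE)[0],key=cv2.contourArea)
F=(ray(d,c[:,0],70.)[:,:2]-o)@R.T; r=cv2.minAreaRect(F.astype(np.float32)); print("rect",r); B=cv2.boxPoints(r); print("corners fence frame",B.round(1).tolist()); print("corners world",(B@R+o).round(1).tolist())
s_=read_state(); p=R@(s_["position"][:2]-o); q=s_["ee_rot"]; print("tcp fence frame",p.round(1),"psi rel",np.rad2deg(2*np.arctan2(q[1],q[0])).round(2)+4.94,s_["position"].round(1),s_["contact_force"].round(1))
v=im.copy(); cv2.drawContours(v,[c],-1,(255,0,0),1)
v=cv2.resize(v[125:325,220:485],None,fx=3,fy=3,interpolation=cv2.INTER_CUBIC); cv2.imwrite(f'pics/{sys.argv[1]}c.png',v[:,:,::-1])
E
python3 m3.py t3
```

```text
rect ((-84.5921859741211, 50.55594253540039), (104.33287811279297, 154.81314086914062), 22.422405242919922)
corners fence frame [[-162.3000030517578, 102.19999694824219], [-103.30000305175781, -40.900001525878906], [-6.800000190734863, -1.100000023841858], [-65.9000015258789, 142.0]]
corners world [[544.2, 156.5], [590.7, 8.9], [690.2, 40.2], [643.7, 187.9]]
tcp fence frame [-179.6 -241.6] psi rel 4.010000000000001 [ 497.4 -184.5  162.6] [ 1.2 -2.8  0.2]
```

View pics/t3c.png

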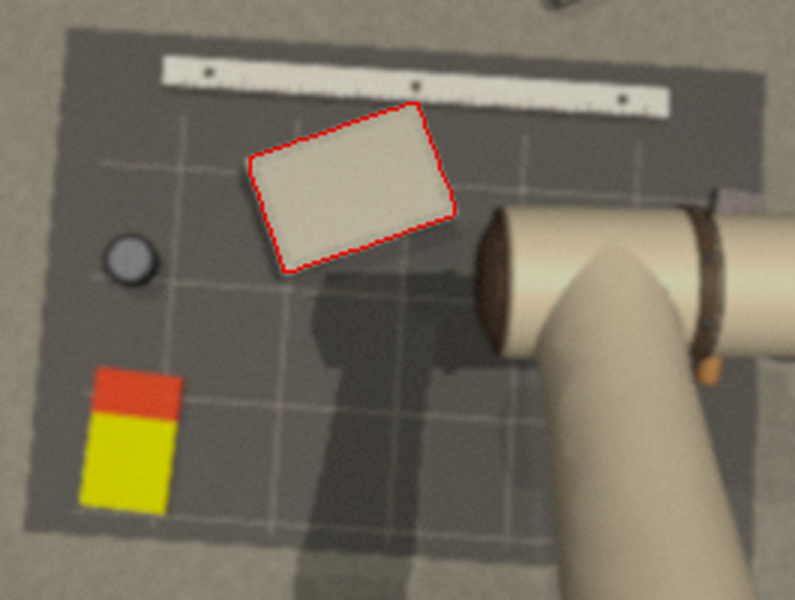

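The measurement worked: 22.4° left, centre at (-85, +51) in the fence frame, corner C about 7 mm from the fence. I'll close the hand, go over the fence with tips above the bar, and push corner C back.

Request:
servo_tool(rows=[[0,0,0,0,0,0,4],[0,2.9,-3.35,0,0,0,0],[0,2.9,-3.35,0,0,0,0],[0,2.9,-3.35,0,0,0,0],[0,2.9,-3.35,0,0,0,0],[0,2.9,-3.35,0,0,0,0],[0,2.9,-3.35,0,0,0,0],[0,2.9,-3.35,0,0,0,0],[0,0,0,0,0,0,0],[0,0,0,0,0,0,0]])

```text
clock: 9.1
position: [719.2, 40.3, 161.2]
ee_rot: [0.999, -0.04, -0.001, 0.0]
contact_force: [-0.2, -0.1, 0.6]
gripper_width: -0.1
```

```bash
cat > st.py <<'E'
from h import *
f=np.deg2rad(-4.94); R=np.array([[np.cos(f),np.sin(f)],[-np.sin(f),np.cos(f)]])
s=read_state(); q=s["ee_rot"]; print((R@(s["position"][:2]-[697.1,40.7])).round(1),s["position"].round(1),np.rad2deg(2*np.arctan2(q[1],q[0])).round(2)+4.94,s["contact_force"].round(1),s["gripper_width"])
E
python3 st.py
```

```text
[22.   1.5] [719.2  40.3 161.2] 0.34000000000000075 [-0.2 -0.1  0.6] -0.10545672356142036
```

Request:
servo_tool(rows=[[0,0,0.75,2,0,0,0],[0,0,0,2.5,0,0,0],[0,0,0,2.5,0,0,0],[0,0,0,2,0,0,0],[0,0,0,1.2,0,0,0],[0,0,0,0.6,0,0,0],[0,-0.5,0,0,0,0,0],[0,-0.5,0,0,0,0,0],[0,0,0,0,0,0,0]])

```text
clock: 10.0
position: [708.5, 32.9, 55.8]
ee_rot: [0.999, -0.04, 0.001, -0.0]
contact_force: [0.2, -0.1, 0.5]
gripper_width: -0.3
```

```bash
python3 st.py
python3 - <<'E'
from h import *
d=snap("scene","s2"); v=cv2.resize(d["image"][120:260,160:440],None,fx=2.8,fy=2.8,interpolation=cv2.INTER_CUBIC); cv2.imwrite('pics/c3.png',v[:,:,::-1])
E
```

```text
[12.  -6.8] [708.5  32.9  55.8] 0.3000000000000007 [ 0.2 -0.1  0.5] -0.32307669326066796
```

View pics/c3.png

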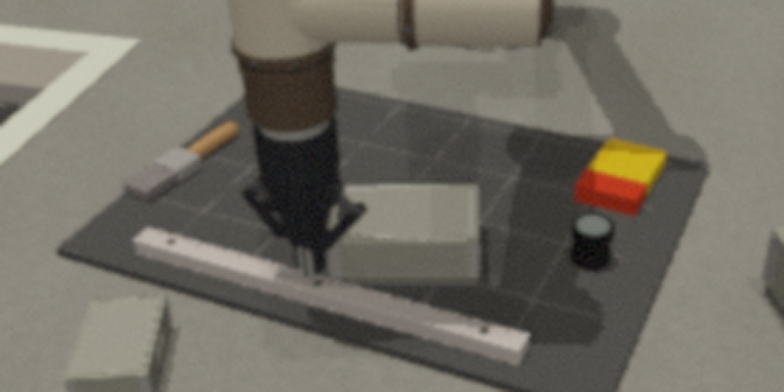

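The hand is shut with its tips just above the fence at (312,275), beside corner C. Pushing the corner back.

Request:
servo_tool(rows=[[0,-0.33,0,0,0,0,0],[0,-0.33,0,0,0,0,0],[0,-0.33,0,0,0,0,0],[0,-0.33,0,0,0,0,0],[0,-0.33,0,0,0,0,0],[0,-0.33,0,0,0,0,0],[0,-0.33,0,0,0,0,0],[0,-0.33,0,0,0,0,0],[0,-0.33,0,0,0,0,0],[0,-0.33,0,0,0,0,0],[0,-0.33,0,0,0,0,0],[0,0,0,0,0,0,0]])

```text
clock: 11.25
position: [675.3, 34.8, 55.8]
ee_rot: [0.999, -0.04, 0.004, 0.0]
contact_force: [6.5, -4.7, -0.8]
gripper_width: 0.0
```

```bash
python3 st.py; python3 m2.py t4 150
```

```text
[-21.2  -7.7] [675.3  34.8  55.8] 0.3200000000000003 [ 6.5 -4.7 -0.8] 0.03448488449989866
C [  5.8 103.8] D [  0.4 186.8] len 83.2 angle deg 3.75 line x at mid 3.2 y 143.0 26
tcp fence frame [-21.2  -7.7] psi rel 0.3200000000000003 [ 6.  -3.8 -1.1]
```

Request:
servo_tool(rows=[[0,-0.3,0,0,0,0,0],[0,-0.3,0,0,0,0,0],[0,-0.3,0,0,0,0,0],[0,-0.3,0,0,0,0,0],[0,0,0,0,0,0,0],[0,0.8,0,0,0,0,0],[0,1,0,0,0,0,0],[0,0,0,-4,0,0,0],[0,0,0,-4,0,0,0],[0,0,0,-2,0,0,0]])

```text
clock: 12.3
position: [680.5, 35.6, 158.1]
ee_rot: [0.999, -0.04, 0.002, -0.0]
contact_force: [0.4, 0.1, 0.9]
gripper_width: -0.2
```

Request:
servo_tool(rows=[[1,-2.5,4,0,0,0,0],[1,-2.5,4,0,0,0,0],[1,-2.5,4,0,0,0,0],[1,-2.5,4,0,0,0,0],[1,-2.5,4,0,0,0,0],[1,-2.5,4,0,0,0,0],[1,-2.5,0,0,0,0,0],[1,0,0,0,0,0,0]])

```text
clock: 13.1
position: [481.4, -190.6, 154.1]
ee_rot: [0.999, -0.042, -0.001, -0.001]
contact_force: [0.4, 0.2, 0.9]
gripper_width: 85.1
```

```bash
python3 m3.py t5
```

```text
rect ((-107.45416259765625, 60.10924530029297), (104.7603988647461, 154.44821166992188), 15.57679557800293)
corners fence frame [[-178.60000610351562, 120.4000015258789], [-137.1999969482422, -28.299999237060547], [-36.29999923706055, -0.20000000298023224], [-77.69999694824219, 148.60000610351562]]
corners world [[529.5, 176.1], [558.0, 24.3], [661.0, 43.6], [632.4, 195.4]]
tcp fence frame [-192.8 -248.5] psi rel 0.20999999999999996 [ 483.6 -190.3  154.5] [ 0.2 -0.2 -0.6]
```

Friction at the corner dragged the box and it turned only 7°: 15.6° left, centre (-107, +60). There is now 36 mm of room, so I'll go back behind it and push corner A forward and left, so that friction helps the turn.

Request:
servo_tool(rows=[[1,-0.3,-4.3,0,0,0,0.3],[1,-0.3,-4.3,0,0,0,0],[1,-0.4,-4.3,0,0,0,0],[1,-0.4,-4.3,0,0,0,0],[1,-0.4,-4.3,0,0,0,0],[1,-0.4,-4.3,0,0,0,0],[1,0,-4.3,0,0,0,0],[1,0,0,0,0,0,0],[1,0,0,0,0,0,0]])

```text
clock: 14.05
position: [488.9, 113.9, 154.1]
ee_rot: [0.999, -0.042, -0.0, 0.0]
contact_force: [1.4, -0.3, -0.5]
gripper_width: 85.1
```

```bash
python3 st.py
```

```text
[-213.7   55. ] [488.9 113.9 154.1] 0.17000000000000082 [ 1.4 -0.3 -0.5] 85.11387871655391
```

Request:
servo_tool(rows=[[1,0,0,3,0,0,0],[1,0,0,3,0,0,0],[1,0,0,2.5,0,0,0],[1,0,0,1.7,0,0,0],[1,0,0,1,0,0,0],[1,0.6,0,0,0,0,0],[1,0.6,0,0,0,0,0],[1,0.6,0,0,0,0,0],[1,0.4,0,0,0,0,0],[1,0,0,0,0,0,0]])

```text
clock: 15.05
position: [511.4, 110.3, 43.0]
ee_rot: [0.999, -0.043, 0.001, -0.0]
contact_force: [-0.0, 0.7, -1.8]
gripper_width: 85.1
```

Request:
servo_tool(rows=[[1,0.3,-0.1,0,0,0,0],[1,0.25,-0.2,0,0,0,0],[1,0.25,-0.2,0,0,0,0],[1,0.25,-0.2,0,0,0,0],[1,0.25,-0.2,0,0,0,0],[1,0.25,-0.2,0,0,0,0],[1,0.25,-0.2,0,0,0,0],[1,0.25,-0.2,0,0,0,0],[1,0.25,-0.2,0,0,0,0],[1,0.25,-0.2,0,0,0,0],[1,0,0,0,0,0,0]])

```text
clock: 16.15
position: [533.9, 125.6, 41.8]
ee_rot: [0.999, -0.043, -0.004, 0.002]
contact_force: [-7.0, -0.3, 4.7]
gripper_width: 85.6
```

```bash
python3 m3.py t6
```

```text
rect ((-98.41477966308594, 63.222999572753906), (100.76593017578125, 152.56126403808594), 3.7472305297851562)
corners fence frame [[-153.6999969482422, 136.0], [-143.6999969482422, -16.200000762939453], [-43.20000076293945, -9.600000381469727], [-53.099998474121094, 142.60000610351562]]
corners world [[555.7, 189.5], [552.5, 36.9], [653.3, 34.9], [656.5, 187.4]]
tcp fence frame [-169.9   70.5] psi rel 0.03000000000000025 [533.9 125.6  41.8] [-8.5 -0.6  4.2]
```

View pics/t6c.png

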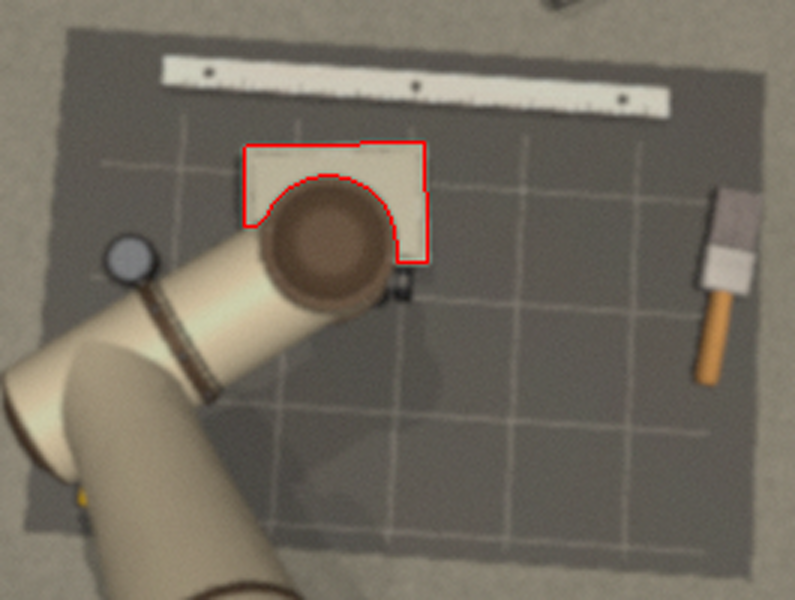

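The outline now shows 3.7° left, with the top edge nearly parallel to the fence and centre (-98, +63). Both fingers are behind the near side, so I'll slide straight forward.

Request:
servo_tool(rows=[[1,0.4,0,0,0,0,0],[1,0.4,0,0,0,0,0],[1,0.4,0,0,0,0,0],[1,0.4,0,0,0,0,0],[1,0.4,0,0,0,0,0],[1,0.4,0,0,0,0,0],[1,0.4,0,0,0,0,0],[1,0.4,0,0,0,0,0],[1,0.3,0,0,0,0,0],[1,0.3,0,0,0,0,0],[1,0.3,0,0,0,0,0],[1,0,0,0,0,0,0]])

```text
clock: 17.4
position: [571.3, 121.6, 41.4]
ee_rot: [0.999, -0.044, -0.007, 0.003]
contact_force: [-15.7, 2.0, 10.0]
gripper_width: 85.3
```

```bash
python3 st.py
```

```text
[-132.3   69.8] [571.3 121.6  41.4] -0.15999999999999925 [-15.7   2.   10. ] 85.30741898773455
```

Request:
servo_tool(rows=[[1,0.15,0,0,0,0,0],[1,0.15,0,0,0,0,0],[1,0.15,0,0,0,0,0],[1,0,0,0,0,0,0]])

```text
clock: 17.8
position: [575.2, 121.2, 41.4]
ee_rot: [0.999, -0.044, -0.008, 0.003]
contact_force: [-17.5, 1.7, 10.9]
gripper_width: 85.5
```

```bash
python3 m3.py t7
```

```text
rect ((-119.92039489746094, 122.93815612792969), (105.40010070800781, 94.4251937866211), 3.73148512840271)
corners fence frame [[-175.60000610351562, 166.60000610351562], [-169.39999389648438, 72.4000015258789], [-64.30000305175781, 79.30000305175781], [-70.4000015258789, 173.5]]
corners world [[536.5, 221.8], [534.5, 127.4], [639.9, 125.2], [641.9, 219.6]]
tcp fence frame [-128.4   69.7] psi rel -0.15999999999999925 [575.2 121.2  41.4] [-17.3   2.   11.5]
```

Request:
servo_tool(rows=[[1,0.2,0,-0.1,0,0,0],[1,0.2,0,-0.1,0,0,0],[1,0.2,0,0,0,0,0],[1,0.2,0,0,0,0,0],[1,0,0,0,0,0,0]])

```text
clock: 18.35
position: [585.3, 120.8, 41.6]
ee_rot: [0.999, -0.044, -0.006, 0.002]
contact_force: [-8.3, 0.6, -2.2]
gripper_width: 85.4
```

```bash
python3 st.py
python3 - <<'E'
from h import *
d=snap("scene","s3"); v=cv2.resize(d["image"][140:260,200:440],None,fx=3.3,fy=3.3,interpolation=cv2.INTER_CUBIC); cv2.imwrite('pics/c4.png',v[:,:,::-1])
E
```

```text
[-118.2   70.2] [585.3 120.8  41.6] -0.15999999999999925 [-8.3  0.6 -2.2] 85.43596346198358
```

View pics/c4.png

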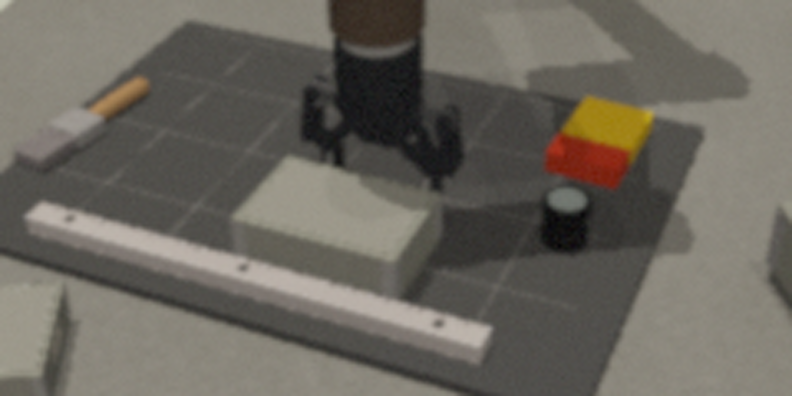

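The box is square, both fingers are behind it, and there's still a thin gap to the fence. Continuing slowly while watching the force.

Request:
servo_tool(rows=[[1,0.15,0,0,0,0,0],[1,0.15,0,0,0,0,0],[1,0.15,0,0,0,0,0],[1,0.1,0,0,0,0,0],[1,0,0,0,0,0,0]])

```text
clock: 18.9
position: [588.6, 120.3, 41.6]
ee_rot: [0.999, -0.044, -0.008, 0.002]
contact_force: [-13.9, 2.2, 2.4]
gripper_width: 85.4
```

```bash
python3 m3.py t8; python3 st.py
```

```text
rect ((-108.62957763671875, 139.898193359375), (100.47260284423828, 97.86827850341797), 31.923337936401367)
corners fence frame [[-177.10000610351562, 154.89999389648438], [-125.4000015258789, 71.80000305175781], [-40.099998474121094, 124.9000015258789], [-91.9000015258789, 208.0]]
corners world [[534.0, 210.2], [578.4, 123.0], [667.9, 168.6], [623.5, 255.8]]
tcp fence frame [-114.9   70. ] psi rel -0.13999999999999968 [588.7 120.3  41.6] [-14.9   2.1   3. ]
[-114.9   70. ] [588.7 120.3  41.6] -0.13999999999999968 [-14.9   2.1   3. ] 85.59235467548046
```

Request:
servo_tool(rows=[[1,0.1,0,-0.03,0,0,0],[1,0.1,0,0,0,0,0],[1,0.1,0,0,0,0,0],[1,0,0,0,0,0,0]])

```text
clock: 19.35
position: [588.6, 120.1, 41.7]
ee_rot: [0.999, -0.044, -0.011, 0.003]
contact_force: [-21.4, 4.3, 6.3]
gripper_width: 85.4
```

```bash
python3 st.py
```

```text
[-114.9   69.8] [588.6 120.1  41.7] -0.10999999999999943 [-21.4   4.3   6.3] 85.41685743186305
```

The TCP has stalled and the force is rising (21 N), so the box is on the fence. One last small seat, then back off and check.

Request:
servo_tool(rows=[[1,0.1,0,0,0,0,0],[1,0.1,0,0,0,0,0],[1,0,0,0,0,0,0],[1,-0.4,0,0,0,0,0],[1,-0.5,0,0,0,0,0],[1,-1,0,0,0,0,0],[1,-1.5,0,0,0,0,0],[1,-1.5,0,0,0,0,0],[1,0,0,-4,0,0,0],[1,0,0,-4,0,0,0],[1,0,0,-4,0,0,0]])

```text
clock: 20.45
position: [552.5, 125.8, 166.5]
ee_rot: [0.999, -0.043, 0.001, -0.0]
contact_force: [0.8, 1.1, -0.6]
gripper_width: 85.0
```

Request:
servo_tool(rows=[[1,-0.3,4.5,0,0,0,0],[1,-0.3,4.5,0,0,0,0],[1,-0.3,4.5,0,0,0,0],[1,-0.3,4.5,0,0,0,0],[1,-0.3,4.5,0,0,0,0],[1,-0.3,4.5,0,0,0,0],[1,0,4.5,0,0,0,0],[1,0,0,0,0,0,0]])

```text
clock: 21.25
position: [506.9, -190.8, 165.1]
ee_rot: [0.999, -0.046, 0.001, 0.0]
contact_force: [0.1, 0.3, -0.4]
gripper_width: 85.5
```

```bash
python3 m3.py t9
python3 - <<'E'
from h import *
d=snap("scene","s4")
a=cv2.imread('pics/t9c.png'); b=cv2.resize(d["image"][150:250,200:370,::-1],None,fx=3,fy=3,interpolation=cv2.INTER_CUBIC)
a=a[30:300,120:700]; h=np.zeros((a.shape[0]+b.shape[0],580,3),np.uint8); h[:a.shape[0]]=a; h[a.shape[0]:,:510]=b; cv2.imwrite('pics/c5.png',h)
E
```

```text
rect ((-56.13842010498047, 57.95818328857422), (92.69920349121094, 153.00460815429688), 0.11174431443214417)
corners fence frame [[-102.5999984741211, 134.39999389648438], [-102.30000305175781, -18.600000381469727], [-9.600000381469727, -18.5], [-9.899999618530273, 134.60000610351562]]
corners world [[606.4, 183.4], [593.5, 30.9], [685.9, 23.1], [698.8, 175.6]]
tcp fence frame [-169.5 -245.3] psi rel -0.2699999999999996 [ 507.1 -189.   165. ] [-0.5 -0.1  0.5]
```

View pics/c5.png

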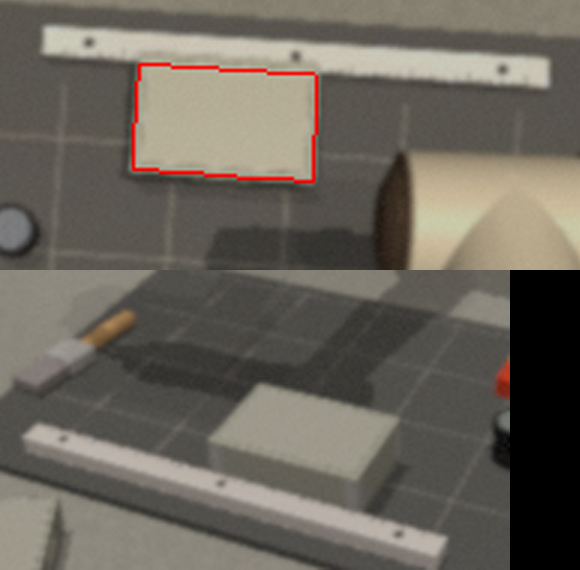

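The near side is now 102 mm from the fence face (the box is 102 mm wide). It's parallel to within about 0.1°, y is +58 mm, and the hand is clear at z = 165 mm. Handing in.

```bash
python3 -c "
from bench import *
print(job_done())"
```

```text
the job is handed in; nothing more can be done
None
```

The archive box now lies square and flush against the metal fence, and I handed the job in at about 21 s of the 61 s allowed. No verdict was reported.

**What I did:** I turned the box about 44° by pushing its corners. The first push carried it forward until one corner was roughly 7 mm from the fence. I then pushed that corner back over the top of the bar, which gave only about 7° of turn because friction dragged the box along. A diagonal push at the opposite near corner brought it to within 4° of square. Finally I slid it up with both open fingertips until the hand stalled.

**Last checks:**
- **Position:** the near side measured 102 mm from the fence face, which matches the box's 102 mm width. It was parallel to about 0.1°, with the centre at y ≈ +58 mm along the fence.
- **Front edge:** the measured outline's front edge was cut off by my image mask, so the flush fit rests on the near side, the stall and the pictures.
- **Force:** it was 21 N at the stall. I pressed 2 mm further to seat the box and did not read the force at that point.
- **Side readings:** an upward force of about 11 N showed on the fingertips during the slide, and fell after I raised the hand slightly. The box outline also read wrongly in the pictures where the arm hid the box, so I did not use those.
- **Surroundings:** the loupe, brush and carton looked undisturbed in the pictures, but I did not re-measure them. The hand ended clear at z = 165 mm with no contact force.

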